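# Feel for the proud heel nail and set it flush

### The arm

A 7-joint arm with a two-finger parallel gripper is mounted at the origin on the work surface; the furniture and walls round the work are solid. World frame = base frame: x ahead of the robot, y to its left, z up, the work surface at z = 0. Lengths are in mm, angles in rad, forces in N, time in s.
With the tool pointing down it reaches from about 350 to 900 mm from the base axis. Payload 7.2 kg.
Tool frame: the origin (TCP) lies where the fingers leave the gripper's body, on its centre line; the fingertips stand 80 mm ahead of it and the grasp point (between the pads) lies bot.grasp_offset ahead of it (bot.grasp_offset is the distance from the TCP to the grasp point, in mm); z points along the fingers, y is the line along which they close (so a half turn about z gives the same grasp; the last joint's range is limited). The gripper opens to 88 mm and grips with 3 to 60 N. Pads are 20 mm wide; open, the fingers measure 115 mm over their backs; the gripper's body (75 mm by 178 mm) begins 61 mm behind the grasp point.
Start: joints at [1.256, 0.411, -0.013, 1.596, 0.006, 1.134, -0.082], TCP at [152.676, -606.066, 302.653] pointing down, gripper open.
Joint ranges: [-2.95, 2.95], [-0.29, 1.99], [-1.47, 1.44], [0.14, 2.54], [-1.03, 4.17], [0.13, 1.85], [-2.86, 2.86]. Speed limits (rad/s): [2.39, 2.39, 3.01, 3.01, 3.14, 3.14, 3.14].

### API

Orientations are given as [roll, pitch, yaw] about the fixed x, y, z axes, in that order (R = Rz(yaw) Ry(pitch) Rx(roll)).
In Python, from bench import bot gives the robot as it stands.
- The arm moves only by the tool servo_tool, never from a script. Its argument "steps" is a list of rows, each a list of 6 numbers: the shift along the tool's x, y, z in cm, then the turn, a rotation vector about the tool's x, y, z in degrees. A call has 1 to 10 rows; each row is the pose to reach, as a shift and turn from the pose commanded when the call began, along the tool's axes at that moment; what a row does not reach only later rows make up. A row lasts 1/8 s, in which the tool goes at most 62.5 mm and 10.7 degrees, less where a joint would pass 70% of its speed; a pose out of reach is approached as far as the arm can. A call with a gripper value outside its range is refused whole. "jaw" is the finger opening in cm, from 0 to 8.78, set as the call begins (left out, the last holds). The fingers move at their own pace and stop on an object; "newtons" is the grip in N (left out, the last holds). Time passes only in rows, so rows that repeat a pose let the fingers close. It gives the time, the measured TCP pose, the force, the opening and the grip force at its end, in the units of the state.
- bot.get_state(): the state, without advancing time (a new reading comes with each control period).
- bot.capture(name): name is "scene" or "top"; returns a dict with "image" (384x512x3 uint8, red, green, blue), "range_z" (384x512 float32, mm along the optical axis (not along the pixel's ray), 0 where there is no reading), "K" (3x3 intrinsics, pixels), "k1" (the pictures are not rectified: a ray, as slopes to the right and down, at radius r is drawn at 1 + k1 r^2 times it, then the intrinsics apply), "xyz" and "rotation" of the camera in the world. Camera axes: x right, y up, looking along -z (the intrinsics and any distortion apply to the point x, -y, -z); pixel columns grow to the right and rows downward; lengths in mm; the calibration is good to about 2 mm. A picture is of the moment at which its call begins.
- bot.job_done(): hands the job in; it is judged then, once.
The state is a dict: "time_s": time; "joint_pos": joint angles; "qd": joint speeds; "effort": joint torques, N m; "tool_pos": TCP position; "tool_rot": TCP orientation; "contact_force": force on the tool from outside, world axes, zero at the start; "moment": the same for the moment, N m; "finger_gap": finger opening in mm; "grip_force": force on a finger pad.
Only numpy, scipy, OpenCV 4.12 (cv2) and the standard library are available. Lean on these libraries where they do the work, as an engineer would, in place of code of your own. Each camera call takes 0.05 s, during which the arm holds its last target. There are 200 camera calls.

### The job

One of the seven nails in the heel of the shoe on the stand still sticks up a few millimetres, too little to be sure by eye. Take the nail set from the tool block, feel over the nail heads lightly with its point to find the high one, and press that nail down until it is flush with the rubber, neither proud nor sunk; do not drive the others in or lean hard on the heel. Then put the nail set back upright in the hole it came from, leaving the other things on the bench alone.

Things in the scene. Friction and masses are not known exactly. Their poses are not given: they have to be found in the camera images.
- stand: bench last stand, dark steel, fixed: round foot 120 mm across with an upright spindle. Origin: centre of the foot's underside, z up. On it a grey shoe stands upside down, sole up, the toe along the stand's +x and 230 mm from the axis; the sole is up to 93 mm wide. A nail is held by friction alone: it stays put below 13 N, slides down steadily above that, does not spring back and can be sunk 6 mm
- heel_centre (a point): point on the stand's axis, 130 mm up, axes as the stand's. The level rubber heel face (64 mm wide, bare in the middle) is within 10 mm of this height, not known better: the spindle slides. In it 7 nail heads 7 mm across form a horseshoe, x, y in mm: -26,0; -19.3,16.3; -19.3,-16.3; -3,23; -3,-23; 20,23; 20,-23. Six are flush within 0.5 mm, one is 3.5 to 5 mm proud, at any place
- nail_a (a joint): height of the proud nail's head above the rubber face (m): 0 flush, positive proud, negative sunk. The reading does not tell at which of the seven places this nail is
- nail_b (a joint): height of one of the six flush nails' heads above the rubber face (m), 0 flush, negative sunk; the place of this nail in the horseshoe is not known
- nail_c (a joint): height of one of the six flush nails' heads above the rubber face (m), 0 flush, negative sunk; the place of this nail in the horseshoe is not known
- nail_d (a joint): height of one of the six flush nails' heads above the rubber face (m), 0 flush, negative sunk; the place of this nail in the horseshoe is not known
- nail_e (a joint): height of one of the six flush nails' heads above the rubber face (m), 0 flush, negative sunk; the place of this nail in the horseshoe is not known
- nail_f (a joint): height of one of the six flush nails' heads above the rubber face (m), 0 flush, negative sunk; the place of this nail in the horseshoe is not known
- nail_g (a joint): height of one of the six flush nails' heads above the rubber face (m), 0 flush, negative sunk; the place of this nail in the horseshoe is not known
- nail_set: nail set: upright steel tool 124 mm long, 0.06 to 0.13 kg, loose. Origin: its flat point, 5 mm across, at the lower end; z up the tool. Round shank 10 mm across from 24 to 48 mm up, then to 118 mm a square body 14 x 14 mm (sides along its x and y) to grasp. It stands with its point on the bottom of a hole of the tool block, sides along the block's
- nail_set_tip (a point): the flat point of the nail set, same as the origin of nail_set
- block: wooden tool block 56 x 132 x 46 mm, fixed, long side along its y. Origin: centre of the underside. Three holes 12.5 mm across, chamfered, bottom 8 mm above the bench, at x = 0, y = -45, 0 and 45 mm. One holds the nail set, the others hold awls with round wooden handles 26 mm across, tops up to 136 mm above the bench; which holds which differs
- hammer: shoemaker's hammer, 265 mm long, lying on the bench between the robot and the stand; to be left alone. Origin: middle of its length on the bench
- nail_tin: flat blue tack tin 70 x 102 x 30 mm on the bench; to be left alone. Origin: centre of its underside
- thread_spool: wooden spool of thread, 53 mm across and 62 mm high, standing on the bench; to be left alone. Origin: centre of its underside
Mind the look-alikes: they are no part of the job. Several things have the shape of the nail_set; the one meant has the colours described above.

How it is judged:
By the outcome, as a careful person would: the job done as asked, in the order asked, and still so for the second after the job is handed in, with the robot touching nothing.
It also fails if it takes over 72 s, if anything falls off the work surface, if the arm or the gripper's body presses on something with over 40 N, if the wrist force passes 120 N, or if a joint passes its speed limit or range.

## Working session

There is one attempt and no reset: what is moved stays moved. The work goes in short steps, Python scripts to look and compute and a tool call to move; the robot and the scene stay as the last step left them, time stands still between calls to the robot, and variables do not carry over. Pictures are saved under pics/ and viewed, at most 10 in all, crops included, and the job is handed in when it is done.

Besides the shell and the picture viewer there is one more tool, called after "Emit:" in YAML: its name, and indented under it one key for each argument. servo_tool: Moves the arm, as the interface text tells. Its arguments: {"type":"object","properties":{"steps":{"type":"array"},"jaw":{"type":"number"},"newtons":{"type":"number"}},"required":["steps"]}

```bash
mkdir -p pics; cat > h.py <<'E'
import numpy as np, cv2
from bench import bot
from scipy.spatial.transform import Rotation as R
def cap(n):
    c=bot.capture(n); np.savez('%s.npz'%n,**c); return c
def load(n): return dict(np.load('%s.npz'%n,allow_pickle=True))
def cloud(c):
    h,w=c['range_z'].shape; K=np.array(c['K']); D=np.array([float(c['k1']),0,0,0])
    v,u=np.mgrid[:h,:w]; p=np.stack([u,v],-1).reshape(-1,1,2).astype(float)
    s=cv2.undistortPoints(p,K,D).reshape(h,w,2); z=c['range_z'].astype(float)
    P=np.stack([s[...,0]*z,-s[...,1]*z,-z],-1)
    Rm=np.array(c['rotation']); Rm=Rm if Rm.shape==(3,3) else R.from_euler('xyz',Rm).as_matrix()
    W=P@Rm.T+np.array(c['xyz']); W[z==0]=np.nan; return W
E
python3 - <<'E'
from h import *
for n in('scene','top'):
    c=cap(n); cv2.imwrite(f'pics/{n}0.png',cv2.resize(c['image'][...,::-1],(800,600),interpolation=cv2.INTER_CUBIC)); print(n,c['xyz'],c['rotation'],c['K'],c['k1'])
print(bot.get_state(),bot.grasp_offset)
E
```

```text
scene [-101.23886552  127.40091509  730.41545548] [ 0.75824762 -0.00298891 -2.0803749 ] [[431.9609846    0.         260.96390546]
 [  0.         431.9609846  193.87696842]
 [  0.           0.           1.        ]] 0.0367169047281988
top [ 309.37757957 -155.49728559  972.68374755] [ 0.1164639   0.0025127  -1.59844727] [[366.99969944   0.         249.96439591]
 [  0.         366.99969944 185.94641151]
 [  0.           0.           1.        ]] -0.013031233522195646
{'time_s': 0.1, 'joint_pos': array([ 1.2557956 ,  0.41182249, -0.01274478,  1.59692602,  0.00560409,
        1.13429663, -0.08219974]), 'qd': array([-2.48235759e-04, -1.23705204e-03, -1.15672170e-03, -1.98996431e-03,
       -5.91353649e-04,  2.01803540e-03, -5.47375379e-05]), 'effort': array([ 3.37720063e-03, -5.89096355e+01,  6.44203182e-01, -2.91707093e+01,
       -5.37102961e-02,  1.45168364e-02,  6.63463993e-05]), 'tool_pos': array([ 152.59788813, -605.74787324,  301.90536087]), 'tool_rot': array([-3.14017869e+00,  9.02995703e-05,  2.46856851e-01]), 'contact_force': array([ 1.97945009e-04, -4.12901199e-01,  8.55706651e-01]), 'moment': array([-0.02327627,  0.01516738,  0.00782034]), 'grip_force': 0.0, 'finger_gap': 87.9042852471988} 61.3
```

View pics/scene0.png

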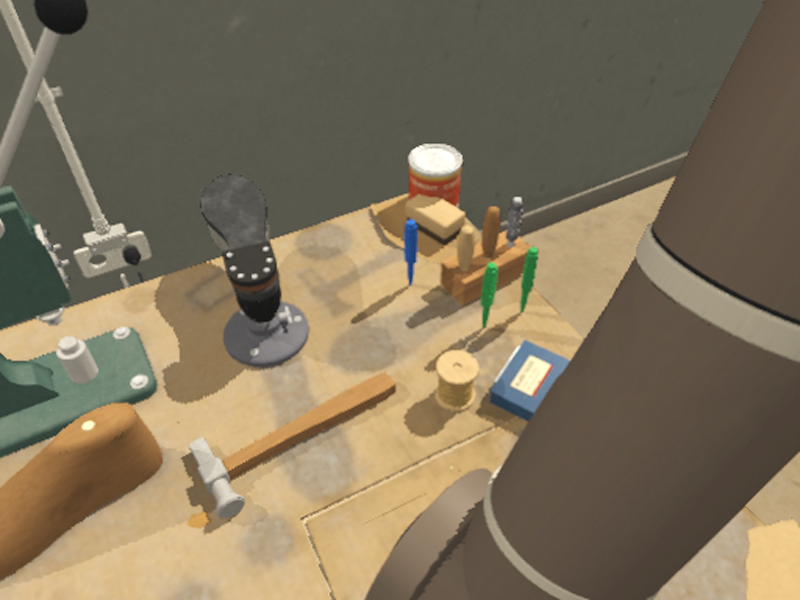

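View pics/top0.png

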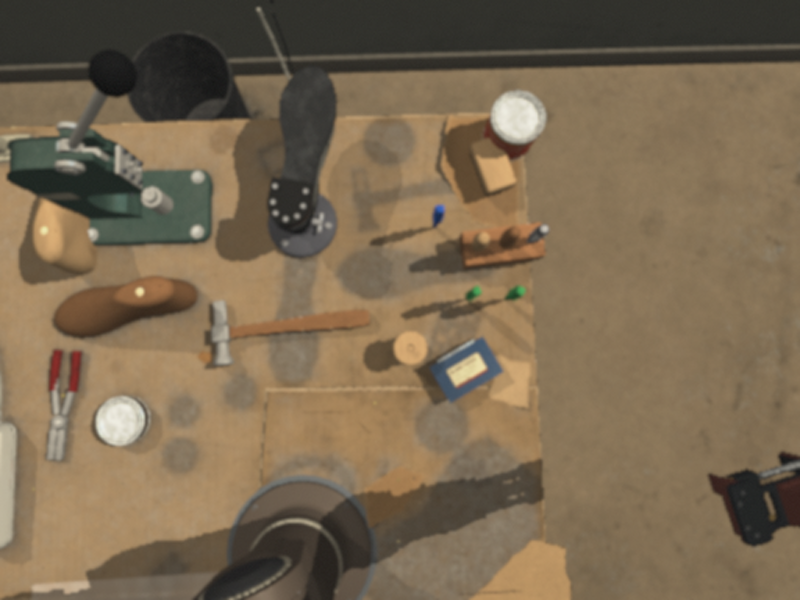

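The scene picture shows the steel nail set in the block's right-hand hole, at about (516,215) in scene and (540,235) in top. The heel is at about (250,262) in scene and (291,203) in top. Next I'll measure both.

```bash
python3 - <<'E'
from h import *
for n in('top','scene'):
    c=load(n); W=cloud(c); s=0.64
    def at(x,y,r=1):
        u,v=int(x*s),int(y*s); return np.nanmedian(W[v-r:v+r+1,u-r:u+r+1].reshape(-1,3),0).round(1)
    if n=='top': pts=dict(block=[(470,258),(540,250),(500,255)],set=[(543,230),(538,236)],heel=[(291,203)],foot=[(300,240)])
    else: pts=dict(set=[(516,203),(515,220),(514,232)],heel=[(250,262)])
    for k in pts: print(n,k,[at(*p) for p in pts[k]])
    x,y,z=W[...,0],W[...,1],W[...,2]
    # block top face
    m=(z>38)&(z<52)&(x>350)&(x<600)&(y<-180)&(y>-420)
    P=W[m][:,:2].astype(np.float32); print('blocktop',m.sum(),np.median(W[m][:,2]),cv2.minAreaRect(P))
    m=(z>75)&(z<145)&(x>350)&(x<620)&(y<-330)&(y>-420)
    if m.sum(): print('set',m.sum(),np.median(W[m],0),W[m].min(0),W[m].max(0))
    hz=np.nanmedian(at(*pts['heel'][0])[2]); m=(abs(z-hz)<8)&(abs(x-at(*pts['heel'][0])[0])<60)&(abs(y-at(*pts['heel'][0])[1])<50)
    print('heel',m.sum(),np.median(W[m],0),cv2.minAreaRect(W[m][:,:2].astype(np.float32)))
    # foot
    m=(z>4)&(z<20)&(abs(x-at(*pts['heel'][0])[0])<90)&(abs(y-at(*pts['heel'][0])[1])<90); print('foot',cv2.minEnclosingCircle(W[m][:,:2].astype(np.float32)),np.median(z[m]))
a=load('scene')['image'][..., ::-1]
A=cv2.resize(a[145:195,130:190],(600,500),interpolation=cv2.INTER_CUBIC)
cv2.imwrite('pics/heel.png',A)
b=load('top')['image'][..., ::-1]
B=np.hstack([cv2.resize(b[105:165,160:220],(400,400),interpolation=cv2.INTER_CUBIC),cv2.resize(b[130:180,300:350],(400,400),interpolation=cv2.INTER_CUBIC)])
cv2.imwrite('pics/topc.png',B)
E
```

```text
top block [array([ 468.3, -285.8,   46.2]), array([ 478.2, -402.1,   44.9]), array([ 471.5, -337.3,   45.5])]
top set [array([ 493.2, -385.5,  131.1]), array([ 489.9, -385.5,  101.5])]
top heel [array([544.8, -10.6, 139.7])]
top foot [array([513.3,  -4.9,  16.6])]
blocktop 939 45.434808919134184 ((511.7329406738281, -316.95867919921875), (155.65225219726562, 169.8282928466797), 27.313770294189453)
set 285 [ 489.13984696 -345.72349999  117.84534602] [ 395.93352102 -394.70704219   75.06387505] [ 503.46961795 -330.05066503  138.60081229]
heel 673 [548.63254224  -7.93006247 139.37600071] ((546.014404296875, -7.346061706542969), (62.06507873535156, 69.01890563964844), 80.05941772460938)
foot ((545.384765625, -14.666748046875), 104.16805267333984) 13.761349509273487
scene set [array([ 494.8, -384.1,  129.9]), array([ 491. , -384. ,   98.9]), array([ 491.7, -383.8,   76.2])]
scene heel [array([548.1,  -6.7, 140.7])]
blocktop 885 46.08628819689352 ((496.39404296875, -326.4529113769531), (200.0537567138672, 160.2928009033203), 22.170696258544922)
set 584 [ 486.18136307 -347.25935242  106.22298851] [ 394.6515697  -397.18672926   75.11078164] [ 504.70419331 -330.29932331  137.41786467]
heel 753 [545.11734187  -4.53285777 140.10622212] ((545.97607421875, -5.8491363525390625), (63.162078857421875, 70.2482681274414), 80.53559112548828)
foot ((554.6334228515625, -4.400635719299316), 97.94634246826172) 14.745723838593108
```

View pics/heel.png

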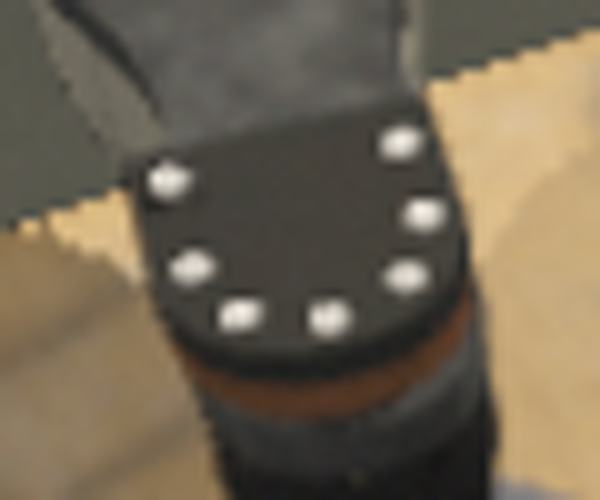

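View pics/topc.png

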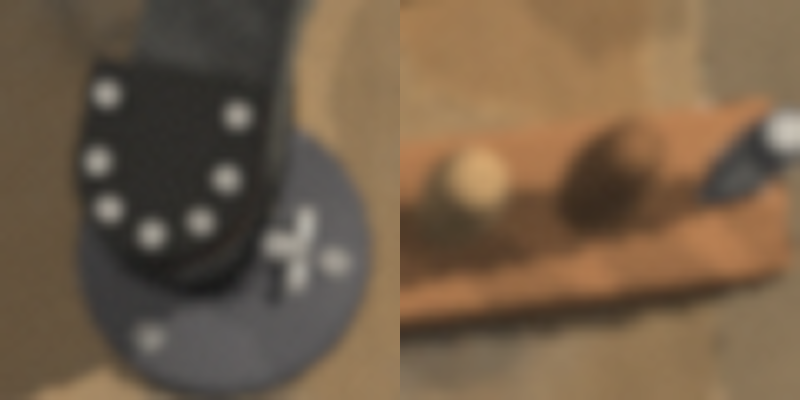

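Both crops show all seven heads. In the scene crop they run from (169,181) round to (401,143), and in the top crop from (106,94) round to (237,116). I'll fit the heel pose, the block rectangle and the tool axis from these.

```bash
python3 - <<'E'
from h import *
from scipy.optimize import least_squares
N=np.array([[20,23],[-3,23],[-19.3,16.3],[-26,0],[-19.3,-16.3],[-3,-23],[20,-23]],float)
S=np.array([(169,181),(192,267),(240,315),(330,319),(407,277),(425,214),(401,143)],float)
T=np.array([(106,94),(97,161),(109,209),(151,234),(200,222),(227,179),(237,116)],float)
px={'scene':(S+.5)/10-.5+[130,145],'top':(T+.5)/(400/60)-.5+[160,105]}
C={n:load(n) for n in px}
def proj(c,P):
    Rm=np.array(c['rotation']); Rm=Rm if Rm.shape==(3,3) else R.from_euler('xyz',Rm).as_matrix()
    q=(P-c['xyz'])@Rm*[1,-1,-1]
    return cv2.projectPoints(q.reshape(-1,1,3),np.zeros(3),np.zeros(3),np.array(c['K']),np.array([float(c['k1']),0,0,0]))[0].reshape(-1,2)
def model(p):
    c,s=np.cos(p[2]),np.sin(p[2]); return np.c_[N@np.array([[c,s],[-s,c]])+p[:2],np.full(7,p[3])]
for names in(['scene'],['top'],['scene','top']):
    f=lambda p:np.concatenate([(proj(C[n],model(p))-px[n]).ravel() for n in names]+[[ (p[3]-140)/10]])
    r=least_squares(f,[545,-7,0,140]); print(names,r.x.round(3)); print(r.fun[:-1].reshape(-1,2).round(2).tolist())
for n in C:
    W=cloud(C[n]); im=C[n]['image'].astype(int)
    m=(W[...,2]>43)&(W[...,2]<48.5)&(W[...,0]>430)&(W[...,0]<530)&(W[...,1]<-250)&(W[...,1]>-420)
    m=cv2.morphologyEx(m.astype(np.uint8),cv2.MORPH_OPEN,np.ones((2,2)))
    k,l,st,_=cv2.connectedComponentsWithStats(m); j=1+np.argmax(st[1:,4]); 
    P=W[l==j]; print(n,len(P),cv2.minAreaRect(P[:,:2].astype(np.float32)),np.median(P[:,2]))
    m=(W[...,2]>56)&(W[...,2]<140)&(W[...,0]>470)&(W[...,0]<520)&(W[...,1]<-370)&(W[...,1]>-410)
    P=W[m]
    for a,b in((60,80),(80,105),(105,125),(125,140)):
        q=P[(P[:,2]>a)&(P[:,2]<b)]; print(a,len(q),np.median(q,0).round(1) if len(q) else '')
# whole block silhouette crop
b=C['scene']['image'][...,::-1]; cv2.imwrite('pics/blk.png',cv2.resize(b[118:202,270:355],(600,593),interpolation=cv2.INTER_CUBIC))
E
```

```text
['scene'] [ 5.44207e+02 -6.07600e+00 -1.80000e-01  1.42133e+02]
[[0.41, 0.93], [-0.09, -0.16], [-0.11, -0.24], [-0.12, -0.23], [-0.12, -0.14], [-0.1, 0.06], [0.13, -0.17]]
['top'] [ 5.44911e+02 -6.41400e+00 -1.71000e-01  1.40815e+02]
[[0.26, 0.48], [-0.04, -0.07], [-0.17, -0.1], [-0.03, -0.08], [0.01, -0.1], [-0.06, -0.03], [0.03, -0.1]]
['scene', 'top'] [ 5.44824e+02 -6.34000e+00 -1.76000e-01  1.41480e+02]
[[0.46, 0.98], [0.01, -0.12], [0.02, -0.22], [0.01, -0.24], [-0.02, -0.16], [-0.05, 0.04], [0.14, -0.18], [0.22, 0.4], [-0.13, -0.15], [-0.3, -0.17], [-0.17, -0.12], [-0.11, -0.11], [-0.15, -0.03], [-0.01, -0.1]]
scene 587 ((817.08642578125, -638.4876708984375), (100.83453369140625, 1093.9495849609375), 48.595184326171875) nan
60 53 [ 492.1 -383.7   70.5]
80 71 [ 492.  -384.4   91.9]
105 62 [ 491.3 -383.9  114.7]
125 31 [ 494.6 -386.7  130. ]
top 653 ((561.570068359375, -461.48626708984375), (48.18106460571289, 402.51300048828125), 23.476619720458984) nan
60 19 [ 493.2 -380.4   69.5]
80 27 [ 491.7 -380.8   92.2]
105 29 [ 492.6 -380.9  115.5]
125 30 [ 495.8 -386.5  131.2]
```

View pics/blk.png

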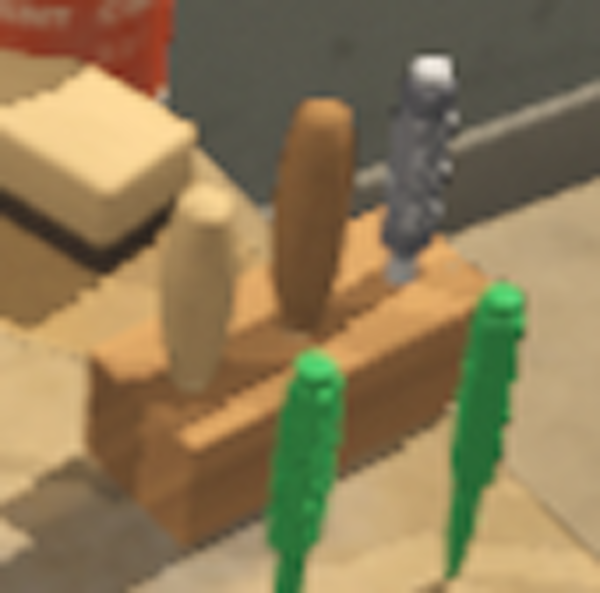

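The block crop shows the nail set at (425,160) in the right hole with its shank entering at (400,268). The awls are at (195,290) and (310,210). The heel fits well and hints that the (20,23) nail is high, which still has to be felt. Next is a cleaner block fit and the tool axis.

```bash
python3 - <<'E'
from h import *
from scipy.optimize import least_squares
for n in('scene','top'):
    c=load(n); W=cloud(c); z=W[...,2]
    hsv=cv2.cvtColor(c['image'],cv2.COLOR_RGB2HSV)
    with np.errstate(invalid='ignore'):
        m=(z>43.5)&(z<48.5)&(W[...,0]>430)&(W[...,0]<530)&(W[...,1]<-255)&(W[...,1]>-420)
    k,l,st,_=cv2.connectedComponentsWithStats(m.astype(np.uint8),connectivity=8)
    j=1+np.argmax(st[1:,4]); P=W[l==j]; r=cv2.minAreaRect(P[:,:2].astype(np.float32))
    print(n,len(P),r,np.median(P[:,2]))
    P=W[m][:,:2]
    # rect fit: known size 56x132, minimise distance outside + balanced: maximise inliers
    def cost(p):
        a=np.array([[np.cos(p[2]),np.sin(p[2])],[-np.sin(p[2]),np.cos(p[2])]]); q=(P-p[:2])@a.T
        o=np.maximum(abs(q)-[28,66],0).sum(1); return np.minimum(o,6).sum()
    from scipy.optimize import differential_evolution as de
    for s in(0,1): 
        d=de(cost,[(440,520),(-370,-300),(-.5,.5)],seed=s); print(d.x,d.fun,len(P))
    with np.errstate(invalid='ignore'):
        m=(z>56)&(z<126)&(W[...,0]>470)&(W[...,0]<520)&(W[...,1]<-370)&(W[...,1]>-410)
    v,u=np.nonzero(m); Q=W[m]
    # tool axis: fit vertical cylinder r=7 w/ centre-line from per-row middle pixel rays
    cam=np.array(c['xyz']); mids=[]
    for row in np.unique(v):
        q=Q[v==row]
        if len(q)>2: mids.append(q.mean(0))
    mids=np.array(mids); print('mid surface',np.median(mids,0),'dir',((np.median(mids,0)-cam)/np.linalg.norm(np.median(mids,0)-cam)).round(2))
    t=W[(z>129)&(z<136)&(W[...,0]>470)&(W[...,0]<520)&(W[...,1]<-370)&(W[...,1]>-410)]; print('cap',t.mean(0),t.min(0),t.max(0),len(t))
E
```

```text
scene 607 ((492.875244140625, -343.6127014160156), (59.26825714111328, 135.9145965576172), 4.426472187042236) 46.39546866052444
[ 4.92016458e+02 -3.42245567e+02  8.20648448e-02] 23.751813730752314 607
[ 4.92053426e+02 -3.42265799e+02  8.25644817e-02] 23.743691638742778 607
mid surface [ 493.87094684 -386.12104792   92.44109663] dir [ 0.59 -0.51 -0.63]
cap [ 495.6215929 -386.9389581  131.8202128] [ 491.3399349  -393.69077736  129.93947875] [ 501.03696387 -381.38907128  135.28470866] 18
top 684 ((492.8919372558594, -342.1561584472656), (56.6591796875, 132.392578125), 5.442515850067139) 45.81457094984279
[ 4.92641016e+02 -3.42301764e+02  9.53650094e-02] 1.7107673233126235 684
[ 4.92635028e+02 -3.42232924e+02  9.53739552e-02] 1.7109909788827373 684
mid surface [ 493.34284802 -383.49894266  103.39808413] dir [ 0.2  -0.25 -0.95]
cap [ 496.84832806 -386.76719161  131.73587196] [ 490.89007141 -392.76976359  129.38745892] [ 502.86716518 -381.28933038  134.76597304] 23
```

Emit:
servo_tool:
  steps:
    - [4.8,-1.6,0.8,0,0,-10]
    - [9.7,-3.2,1.7,0,0,-20]
    - [14.5,-4.8,2.5,0,0,-30]
    - [19.4,-6.4,3.3,0,0,-40]
    - [24.2,-8.0,4.2,0,0,-50]
    - [29.0,-9.6,5.0,0,0,-60]
    - [33.9,-11.2,5.9,0,0,-70]
    - [37.5,-12.4,6.5,0,0,-78]
    - [38.7,-12.83,6.7,0,0,-81]
    - [38.7,-12.83,6.7,0,0,-81]
  jaw: 4.0
  newtons: 20

```text
time_s: 1.35
tool_pos: [496.3, -387.1, 235.2]
tool_rot: [-3.141, -0.0, 1.66]
contact_force: [-0.1, -1.0, 0.3]
finger_gap: 39.8
grip_force: 0.0
```

```bash
cat >> h.py <<'E'
def go(x,y,z,yaw=None):
    s=bot.get_state(); M=R.from_euler('xyz',s['tool_rot']); d=M.inv().apply(np.array([x,y,z])-s['tool_pos'])/10
    yaw=s['tool_rot'][2] if yaw is None else yaw
    T=R.from_euler('xyz',[np.pi,0,yaw]); w=(M.inv()*T).as_rotvec(degrees=True)
    print('t',s['time_s'],'pos',s['tool_pos'].round(2),'rot',s['tool_rot'].round(4),'F',s['contact_force'].round(2),'step cm/deg',d.round(3),w.round(2))
E
python3 - <<'E'
from h import *
go(496.5,-387,164.3,np.pi/2+.09); print(bot.get_state()['joint_pos'])
c=cap('scene'); b=c['image'][...,::-1]; cv2.imwrite('pics/s1.png',cv2.resize(b[60:200,260:400],(600,600),interpolation=cv2.INTER_CUBIC))
E
```

```text
t 1.35 pos [ 496.35 -387.11  235.18] rot [-3.1407e+00 -5.0000e-04  1.6597e+00] F [-0.08 -1.01  0.29] step cm/deg [6.000e-03 2.200e-02 7.088e+00] [-0.05 -0.03 -0.06]
[ 0.87358663  0.51545062 -0.40728365  1.63676323  0.22880271  1.03781666
  0.48547803]
```

View pics/s1.png

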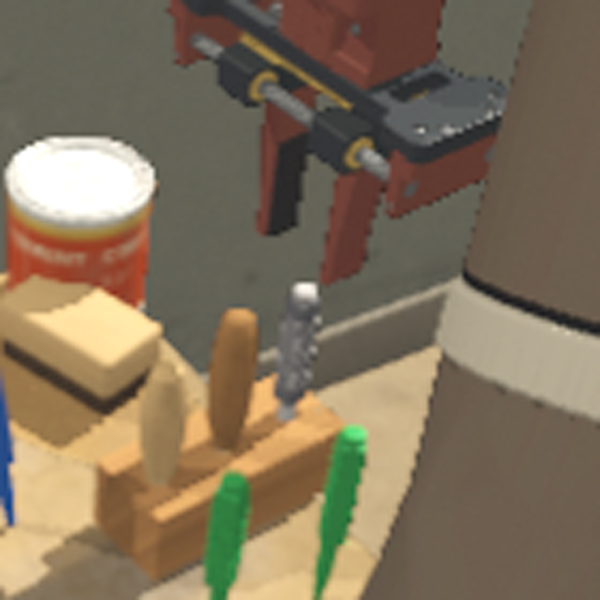

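The open fingers, at (275,185) and (350,230), straddle the nail set's top at (303,292). I'll go down and grip.

Emit:
servo_tool:
  steps:
    - [0,0.02,1.5,0,0,0]
    - [0,0.02,3.0,0,0,0]
    - [0,0.02,4.5,0,0,0]
    - [0,0.02,6.0,0,0,0]
    - [0,0.02,7.1,0,0,0]
    - [0,0.02,7.1,0,0,0]

```text
time_s: 2.15
tool_pos: [496.5, -386.8, 163.5]
tool_rot: [-3.14, -0.001, 1.661]
contact_force: [0.1, -0.5, -0.3]
finger_gap: 40.1
grip_force: 0.0
```

Emit:
servo_tool:
  steps:
    - [0,0,0,0,0,0]
    - [0,0,0,0,0,0]
    - [0,0,0,0,0,0]
    - [0,0,0,0,0,0]
    - [0,0,0,0,0,0]
    - [0,0,0,0,0,0]
  jaw: 0
  newtons: 45

```text
time_s: 2.9
tool_pos: [497.0, -387.3, 165.1]
tool_rot: [3.141, 0.001, 1.66]
contact_force: [0.3, -0.2, 3.2]
finger_gap: 13.9
grip_force: 45.0
```

```bash
python3 - <<'E'
from h import *
s=bot.get_state(); go(496.5,-387,164.3,np.pi/2+.09); print(s['finger_gap'],s['grip_force'],s['moment'])
E
```

```text
t 2.9 pos [ 496.98 -387.34  165.07] rot [3.1411e+00 7.0000e-04 1.6604e+00] F [ 0.26 -0.15  3.24] step cm/deg [ 0.038 -0.044  0.077] [ 0.03  0.04 -0.02]
13.891615039743538 44.99999463558197 [-0.21224323  0.03104309 -0.02601647]
```

Emit:
servo_tool:
  steps:
    - [0,0,-0.7,0,0,0]
    - [0,0,-2.0,0,0,0]
    - [0,0,-4.0,0,0,0]
    - [0,0,-7.0,0,0,0]
    - [0,0,-10.5,0,0,0]
    - [0,0,-14.0,0,0,0]
    - [0,0,-16.5,0,0,0]
    - [0,0,-17,0,0,0]
    - [0,0,-17,0,0,0]

```text
time_s: 4.03
tool_pos: [496.7, -386.9, 334.8]
tool_rot: [3.141, 0.0, 1.661]
contact_force: [0.3, 0.0, -1.7]
finger_gap: 13.7
grip_force: 45.0
```

```bash
cat >> h.py <<'E'
def avg(n=8):
    L=[]
    for i in range(n): L.append(bot.get_state()); bot.capture('top')
    f=lambda k:np.array([s[k] for s in L])
    for k in('tool_pos','contact_force'): print(k,f(k).mean(0).round(2),'sd',f(k).std(0).round(2))
E
python3 - <<'E'
from h import *
avg(6)
a=-.176; c,s=np.cos(a),np.sin(a)
N=[[20,23],[-3,23],[-19.3,16.3],[-26,0],[-19.3,-16.3],[-3,-23],[20,-23]]
P=[(544.8+c*x-s*y,-6.3+s*x+c*y) for x,y in N]; print(np.round(P,1).tolist())
go(*P[3],335)
c=cap('scene'); b=c['image'][...,::-1]; cv2.imwrite('pics/s2.png',cv2.resize(b[60:200,260:400],(600,600),interpolation=cv2.INTER_CUBIC))
E
```

```text
tool_pos [ 496.48 -386.88  333.77] sd [0.1  0.04 0.49]
contact_force [-0.18 -0.15 -1.4 ] sd [0.64 0.43 0.2 ]
[[568.5, 12.8], [545.9, 16.9], [528.7, 13.1], [519.2, -1.7], [522.9, -19.0], [537.8, -28.4], [560.5, -32.4]]
t 4.325 pos [ 496.63 -386.96  333.72] rot [-3.1406e+00 -1.1000e-03  1.6606e+00] F [ 0.32  0.12 -1.24] step cm/deg [38.163  5.703 -0.093] [-0.06 -0.06  0.  ]
```

View pics/s2.png

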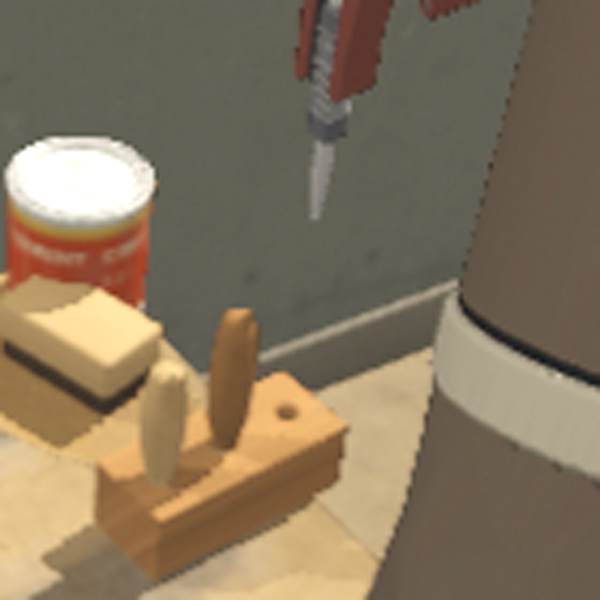

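The nail set hangs straight in the fingers with its point at (315,215), and the hole at (288,411) is empty. I'll move over the heel's bare middle.

Emit:
servo_tool:
  steps:
    - [2,0.4,0,0,0,0]
    - [6.5,1.4,0,0,0,0]
    - [11.5,2.5,0,0,0,0]
    - [16.5,3.6,0,0,0,0]
    - [21.5,4.7,0,0,0,0]
    - [26.5,5.8,0,0,0,0]
    - [31.5,6.9,0,0,0,0]
    - [35.5,7.8,0,0,0,0]
    - [37.5,8.24,0.5,0,0,0]
    - [37.5,8.24,1.5,0,0,0]
  newtons: 60
  jaw: 0

```text
time_s: 5.62
tool_pos: [544.9, -3.1, 319.8]
tool_rot: [3.14, -0.0, 1.665]
contact_force: [1.0, -0.8, -0.7]
finger_gap: 14.0
grip_force: 60.0
```

Emit:
servo_tool:
  steps:
    - [0,0,0,0,0,0]
    - [0,0,0,0,0,0]
    - [0,0,0,0,0,0]
    - [0,0,0,0,0,0]

```text
time_s: 6.12
tool_pos: [545.3, -6.7, 319.8]
tool_rot: [3.141, 0.0, 1.66]
contact_force: [0.6, -0.2, -0.9]
finger_gap: 13.9
grip_force: 60.0
```

```bash
python3 - <<'E'
from h import *
avg(10); go(544.8,-6.3,310,np.pi/2+.09)
c=cap('scene'); b=c['image'][...,::-1]; cv2.imwrite('pics/s3.png',cv2.resize(b[80:200,100:220],(600,600),interpolation=cv2.INTER_CUBIC))
E
```

```text
tool_pos [545.29  -6.35 319.71] sd [0.03 0.18 0.07]
contact_force [ 0.04 -0.12 -1.36] sd [0.49 0.39 0.61]
t 6.625 pos [545.27  -6.17 319.63] rot [ 3.1416 -0.      1.6606] F [ 0.54 -0.01 -1.67] step cm/deg [-0.008 -0.048  0.963] [ 0.   -0.   -0.01]
```

View pics/s3.png

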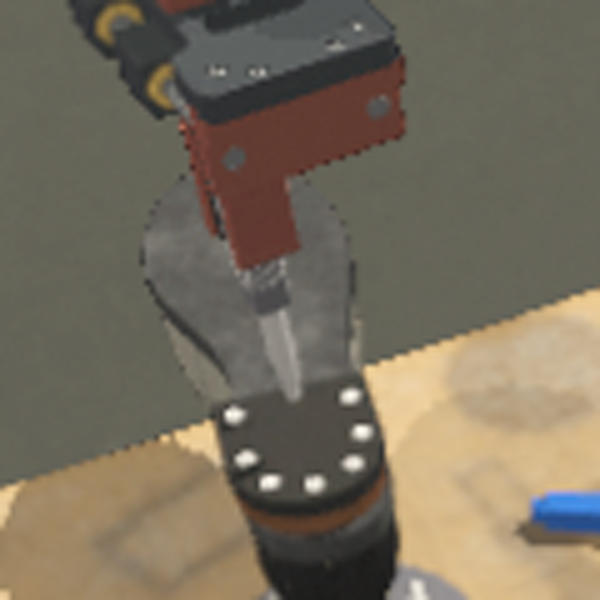

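The picture shows the point hanging at (293,392) over the bare middle of the heel. A blue object near (560,510) looks like it is lying down, so I'll check that numerically.

```bash
python3 - <<'E'
from h import *
t0=cv2.resize(cv2.imread('pics/top0.png'),(512,384)); s0=cv2.resize(cv2.imread('pics/scene0.png'),(512,384))
for n,o in(('top',t0),('scene',s0)):
    c=cap(n); W=cloud(c)
    for nm,im in(('before',o),('now',c['image'][...,::-1])):
        h=cv2.cvtColor(np.ascontiguousarray(im),cv2.COLOR_BGR2HSV)
        for col,(a,b) in dict(blue=(108,125),green=(50,75)).items():
            m=cv2.inRange(h,(a,170,70),(b,255,255)); k,l,st,ce=cv2.connectedComponentsWithStats(m)
            for j in range(1,k):
                if st[j,4]>12: print(n,nm,col,st[j],ce[j].round(), np.nanmedian(W[l==j],0).round() if nm=='now' else '', np.nanmin(W[l==j],0).round() if nm=='now' else '', np.nanmax(W[l==j],0).round() if nm=='now' else '')
s=cv2.imread('pics/s2.png'); 
E
```

```text
top now blue [235 125  22  15  60] [246. 132.] [ 568. -150.   13.] [ 548. -176.   10.] [ 588. -120.   18.]
scene before blue [259 143   8  36 166] [262. 157.]   
scene now blue [207 182  34   5  93] [223. 184.] [ 567. -146.    9.] [ 546. -180.    1.] [ 589. -113.   15.]
```

Nothing I moved was near it. The loose tools standing on their points had already toppled before the carry (they are gone in s2), clear of the gripper, and they lie still. I'll leave them and feel down for the rubber.

Emit:
servo_tool:
  steps:
    - [0,-0.05,0.6,0,0,0]
    - [0,-0.05,1.2,0,0,0]
    - [0,-0.05,1.7,0,0,0]
    - [0,-0.05,2.0,0,0,0]
    - [0,-0.05,2.1,0,0,0]
    - [0,-0.05,2.1,0,0,0]

```text
time_s: 7.52
tool_pos: [544.8, -6.3, 298.6]
tool_rot: [-3.142, -0.0, 1.661]
contact_force: [-0.7, -0.6, -1.1]
finger_gap: 13.7
grip_force: 60.0
```

Emit:
servo_tool:
  steps:
    - [0,0,0.05,0,0,0]
    - [0,0,0.1,0,0,0]
    - [0,0,0.1,0,0,0]

```text
time_s: 7.9
tool_pos: [544.8, -6.3, 297.7]
tool_rot: [3.142, 0.0, 1.66]
contact_force: [0.2, 0.6, -2.1]
finger_gap: 13.3
grip_force: 60.0
```

Emit:
servo_tool:
  steps:
    - [0,0,0.05,0,0,0]
    - [0,0,0.05,0,0,0]

```text
time_s: 8.15
tool_pos: [544.8, -6.3, 297.1]
tool_rot: [3.142, 0.0, 1.66]
contact_force: [-0.5, -0.2, -1.6]
finger_gap: 13.6
grip_force: 60.0
```

Emit:
servo_tool:
  steps:
    - [0,0,0.05,0,0,0]
    - [0,0,0.05,0,0,0]

```text
time_s: 8.4
tool_pos: [544.8, -6.2, 296.8]
tool_rot: [3.141, 0.0, 1.661]
contact_force: [-0.4, 0.1, 0.3]
finger_gap: 13.5
grip_force: 60.0
```

Emit:
servo_tool:
  steps:
    - [0,0,0.05,0,0,0]
    - [0,0,0.05,0,0,0]
    - [0,0,0.05,0,0,0]

```text
time_s: 8.78
tool_pos: [544.8, -6.2, 296.5]
tool_rot: [3.141, 0.0, 1.661]
contact_force: [-1.0, -0.6, 5.1]
finger_gap: 13.5
grip_force: 60.0
```

Emit:
servo_tool:
  steps:
    - [0,0,0.05,0,0,0]
    - [0,0,0.05,0,0,0]
    - [0,0,0.05,0,0,0]

```text
time_s: 9.15
tool_pos: [544.9, -6.2, 296.5]
tool_rot: [3.141, 0.0, 1.661]
contact_force: [-2.3, -0.3, 8.4]
finger_gap: 13.5
grip_force: 60.0
```

```bash
python3 - <<'E'
from h import *
avg(6)
E
```

```text
tool_pos [544.88  -6.17 296.46] sd [0.01 0.01 0.01]
contact_force [-2.62 -0.61  8.31] sd [0.65 0.33 0.78]
```

The rubber is at TCP z = 296.5, with a stiffness of about 10 N/mm. I'll feel six nails at about 2.6 mm above the rubber, and the suspect last, stopping higher over it.

Emit:
servo_tool:
  steps:
    - [0,0,-0.5,0,0,0]
    - [0,0,-0.9,0,0,0]
    - [1.2,0.16,-0.9,0,0,0]
    - [2.3,0.32,-0.9,0,0,0]
    - [2.3,0.32,-0.9,0,0,0]
    - [2.3,0.32,-0.6,0,0,0]
    - [2.3,0.32,-0.45,0,0,0]
    - [2.3,0.32,-0.35,0,0,0]
    - [2.3,0.32,-0.35,0,0,0]

```text
time_s: 10.58
tool_pos: [545.9, 16.7, 299.0]
tool_rot: [-3.141, 0.0, 1.66]
contact_force: [0.4, -0.4, -1.9]
finger_gap: 14.2
grip_force: 60.0
```

Emit:
servo_tool:
  steps:
    - [0,0,-0.55,0,0,0]
    - [-0.1,-0.8,-0.55,0,0,0]
    - [-0.22,-1.75,-0.55,0,0,0]
    - [-0.22,-1.75,-0.55,0,0,0]
    - [-0.22,-1.75,-0.25,0,0,0]
    - [-0.22,-1.75,-0.1,0,0,0]
    - [-0.22,-1.75,0,0,0,0]
    - [-0.22,-1.75,0,0,0,0]

```text
time_s: 11.58
tool_pos: [528.7, 13.2, 298.9]
tool_rot: [-3.141, -0.0, 1.661]
contact_force: [1.2, -0.0, -1.4]
finger_gap: 13.7
grip_force: 60.0
```

Emit:
servo_tool:
  steps:
    - [0,0,-0.55,0,0,0]
    - [-0.7,-0.54,-0.55,0,0,0]
    - [-1.39,-1.08,-0.55,0,0,0]
    - [-1.39,-1.08,-0.55,0,0,0]
    - [-1.39,-1.08,-0.25,0,0,0]
    - [-1.39,-1.08,-0.1,0,0,0]
    - [-1.39,-1.08,0,0,0,0]
    - [-1.39,-1.08,0,0,0,0]

```text
time_s: 12.58
tool_pos: [519.2, -1.5, 299.0]
tool_rot: [-3.141, -0.0, 1.661]
contact_force: [0.5, 0.1, -0.9]
finger_gap: 14.0
grip_force: 60.0
```

Emit:
servo_tool:
  steps:
    - [0,0,-0.55,0,0,0]
    - [-0.9,0.1,-0.55,0,0,0]
    - [-1.76,0.215,-0.55,0,0,0]
    - [-1.76,0.215,-0.55,0,0,0]
    - [-1.76,0.215,-0.25,0,0,0]
    - [-1.76,0.215,-0.1,0,0,0]
    - [-1.76,0.215,0,0,0,0]
    - [-1.76,0.215,0,0,0,0]

```text
time_s: 13.58
tool_pos: [522.8, -18.8, 299.0]
tool_rot: [-3.141, -0.0, 1.661]
contact_force: [-0.0, 0.6, -0.4]
finger_gap: 13.8
grip_force: 60.0
```

Emit:
servo_tool:
  steps:
    - [0,0,-0.55,0,0,0]
    - [-0.5,0.7,-0.55,0,0,0]
    - [-1.07,1.395,-0.55,0,0,0]
    - [-1.07,1.395,-0.55,0,0,0]
    - [-1.07,1.395,-0.25,0,0,0]
    - [-1.07,1.395,-0.1,0,0,0]
    - [-1.07,1.395,0,0,0,0]
    - [-1.07,1.395,0,0,0,0]

```text
time_s: 14.58
tool_pos: [537.6, -28.3, 299.1]
tool_rot: [-3.141, 0.0, 1.661]
contact_force: [-0.4, 0.2, -1.5]
finger_gap: 13.9
grip_force: 60.0
```

Emit:
servo_tool:
  steps:
    - [0,0,-0.55,0,0,0]
    - [-0.3,1.1,-0.55,0,0,0]
    - [-0.6,2.23,-0.55,0,0,0]
    - [-0.6,2.23,-0.55,0,0,0]
    - [-0.6,2.23,-0.25,0,0,0]
    - [-0.6,2.23,-0.1,0,0,0]
    - [-0.6,2.23,0,0,0,0]
    - [-0.6,2.23,0,0,0,0]

```text
time_s: 15.58
tool_pos: [560.3, -32.4, 299.1]
tool_rot: [-3.142, 0.0, 1.661]
contact_force: [1.5, 0.6, -1.1]
finger_gap: 13.7
grip_force: 60.0
```

Emit:
servo_tool:
  steps:
    - [0,0,-0.55,0,0,0]
    - [1.5,0.4,-0.65,0,0,0]
    - [3.0,0.8,-0.65,0,0,0]
    - [4.43,1.2,-0.65,0,0,0]
    - [4.43,1.2,-0.65,0,0,0]
    - [4.43,1.2,-0.4,0,0,0]
    - [4.43,1.2,-0.3,0,0,0]
    - [4.43,1.2,-0.3,0,0,0]

```text
time_s: 16.58
tool_pos: [568.4, 12.2, 301.9]
tool_rot: [-3.141, 0.0, 1.66]
contact_force: [1.4, -1.0, -1.4]
finger_gap: 14.0
grip_force: 60.0
```

None of the six touched. Now the suspect at (20,23), in small steps.

Emit:
servo_tool:
  steps:
    - [0,0,0.05,0,0,0]
    - [0,0,0.1,0,0,0]
    - [0,0,0.1,0,0,0]

```text
time_s: 16.95
tool_pos: [568.5, 12.7, 301.1]
tool_rot: [3.142, 0.0, 1.66]
contact_force: [0.2, -0.1, -0.0]
finger_gap: 13.5
grip_force: 60.0
```

Emit:
servo_tool:
  steps:
    - [0,0,0.05,0,0,0]
    - [0,0,0.1,0,0,0]
    - [0,0,0.1,0,0,0]

```text
time_s: 17.32
tool_pos: [568.5, 12.8, 300.9]
tool_rot: [3.141, 0.0, 1.66]
contact_force: [-2.6, -0.4, 5.4]
finger_gap: 13.5
grip_force: 60.0
```

Emit:
servo_tool:
  steps:
    - [0,0,0.03,0,0,0]
    - [0,0,0.05,0,0,0]
    - [0,0,0.05,0,0,0]

```text
time_s: 17.7
tool_pos: [568.6, 12.9, 300.7]
tool_rot: [3.141, 0.001, 1.66]
contact_force: [-3.1, -0.7, 7.3]
finger_gap: 13.9
grip_force: 60.0
```

Contact is at about 4.4 mm proud, so this is the nail. I'll press it down in stages.

Emit:
servo_tool:
  steps:
    - [0,0,0.05,0,0,0]
    - [0,0,0.1,0,0,0]
    - [0,0,0.15,0,0,0]
    - [0,0,0.2,0,0,0]
    - [0,0,0.2,0,0,0]
    - [0,0,0.2,0,0,0]

```text
time_s: 18.45
tool_pos: [568.6, 13.0, 299.2]
tool_rot: [3.14, 0.001, 1.661]
contact_force: [-4.3, -0.4, 12.4]
finger_gap: 13.8
grip_force: 60.0
```

Emit:
servo_tool:
  steps:
    - [0,0,0.04,0,0,0]
    - [0,0,0.07,0,0,0]
    - [0,0,0.1,0,0,0]
    - [0,0,0.1,0,0,0]
    - [0,0,0.1,0,0,0]

```text
time_s: 19.08
tool_pos: [568.6, 13.0, 298.2]
tool_rot: [3.14, 0.001, 1.661]
contact_force: [-4.9, 0.1, 11.2]
finger_gap: 13.5
grip_force: 60.0
```

Emit:
servo_tool:
  steps:
    - [0,0,0.04,0,0,0]
    - [0,0,0.08,0,0,0]
    - [0,0,0.13,0,0,0]
    - [0,0,0.13,0,0,0]
    - [0,0,0.13,0,0,0]
    - [0,0,0.13,0,0,0]

```text
time_s: 19.82
tool_pos: [568.6, 13.0, 296.9]
tool_rot: [3.14, 0.001, 1.66]
contact_force: [-4.2, -0.3, 11.3]
finger_gap: 14.0
grip_force: 60.0
```

```bash
python3 - <<'E'
from h import *
avg(6)
E
```

```text
tool_pos [568.58  12.95 296.91] sd [0.01 0.01 0.01]
contact_force [-3.72 -0.79 11.85] sd [0.3  0.3  0.41]
```

Emit:
servo_tool:
  steps:
    - [0,0,0.02,0,0,0]
    - [0,0,0.045,0,0,0]
    - [0,0,0.045,0,0,0]
    - [0,0,0.045,0,0,0]
    - [0,0,0.045,0,0,0]

```text
time_s: 20.75
tool_pos: [568.6, 13.0, 296.7]
tool_rot: [3.14, 0.001, 1.661]
contact_force: [-5.4, -0.4, 13.5]
finger_gap: 13.9
grip_force: 60.0
```

```bash
python3 - <<'E'
from h import *
avg(6)
E
```

```text
tool_pos [568.59  12.96 296.66] sd [0.01 0.01 0.01]
contact_force [-3.9  -0.67 13.09] sd [0.8  0.3  0.29]
```

Emit:
servo_tool:
  steps:
    - [0,0,0.02,0,0,0]
    - [0,0,0.03,0,0,0]
    - [0,0,0.03,0,0,0]
    - [0,0,0.03,0,0,0]
    - [0,0,0.03,0,0,0]

```text
time_s: 21.68
tool_pos: [568.6, 13.0, 296.6]
tool_rot: [3.14, 0.001, 1.66]
contact_force: [-4.6, -1.4, 15.2]
finger_gap: 13.7
grip_force: 60.0
```

```bash
python3 - <<'E'
from h import *
avg(5)
E
```

```text
tool_pos [568.62  12.98 296.59] sd [0.01 0.02 0.01]
contact_force [-4.54 -0.89 14.85] sd [0.52 0.49 0.23]
```

The reading has stopped moving while the force rises past the 13 N slide level, so the tip seems to have reached the rubber. To check, I'll compare light touches on the bare rubber nearby and on the nail, both at the same commanded height.

Emit:
servo_tool:
  steps:
    - [0,0,-0.3,0,0,0]
    - [0,0,-0.6,0,0,0]
    - [-0.7,-1.0,-0.6,0,0,0]
    - [-0.7,-1.0,-0.6,0,0,0]
    - [-0.7,-1.0,-0.3,0,0,0]
    - [-0.7,-1.0,-0.15,0,0,0]
    - [-0.7,-1.0,-0.1,0,0,0]
    - [-0.7,-1.0,-0.1,0,0,0]
    - [-0.7,-1.0,-0.1,0,0,0]

```text
time_s: 23.05
tool_pos: [559.2, 5.0, 296.5]
tool_rot: [3.141, 0.001, 1.661]
contact_force: [-4.0, -1.5, 7.7]
finger_gap: 13.6
grip_force: 60.0
```

```bash
python3 - <<'E'
from h import *
avg(5)
E
```

```text
tool_pos [559.22   5.02 296.5 ] sd [0.   0.01 0.01]
contact_force [-3.42 -0.79  7.92] sd [0.45 0.49 0.64]
```

Emit:
servo_tool:
  steps:
    - [0,0,-0.3,0,0,0]
    - [0,0,-0.5,0,0,0]
    - [0.7,1.0,-0.5,0,0,0]
    - [0.7,1.0,-0.5,0,0,0]
    - [0.7,1.0,-0.2,0,0,0]
    - [0.7,1.0,-0.05,0,0,0]
    - [0.7,1.0,0,0,0,0]
    - [0.7,1.0,0,0,0,0]
    - [0.7,1.0,0,0,0,0]

```text
time_s: 24.42
tool_pos: [568.5, 13.1, 296.7]
tool_rot: [3.141, 0.0, 1.661]
contact_force: [-2.4, 1.1, 9.0]
finger_gap: 13.6
grip_force: 60.0
```

```bash
python3 - <<'E'
from h import *
avg(5)
E
```

```text
tool_pos [568.52  13.08 296.74] sd [0.01 0.01 0.02]
contact_force [-2.82  0.34  8.51] sd [0.5  0.63 0.31]
```

The nail is still about 0.25 mm proud, so it needs a little more.

Emit:
servo_tool:
  steps:
    - [0,0,0.05,0,0,0]
    - [0,0,0.1,0,0,0]
    - [0,0,0.13,0,0,0]
    - [0,0,0.13,0,0,0]
    - [0,0,0.13,0,0,0]
    - [0,0,0.13,0,0,0]

```text
time_s: 25.42
tool_pos: [568.5, 13.2, 296.5]
tool_rot: [3.14, 0.001, 1.66]
contact_force: [-5.3, -1.0, 15.2]
finger_gap: 13.0
grip_force: 60.0
```

Emit:
servo_tool:
  steps:
    - [0,0,0,0,0,0]
    - [0,0,0,0,0,0]
    - [0,0,0,0,0,0]
    - [0,0,0,0,0,0]

```text
time_s: 25.92
tool_pos: [568.6, 13.2, 296.5]
tool_rot: [3.14, 0.001, 1.66]
contact_force: [-5.3, 0.0, 15.8]
finger_gap: 13.6
grip_force: 60.0
```

Emit:
servo_tool:
  steps:
    - [0,0,-0.13,0,0,0]
    - [0,0,-0.13,0,0,0]
    - [0,0,-0.13,0,0,0]

```text
time_s: 26.3
tool_pos: [568.5, 13.1, 296.7]
tool_rot: [3.141, 0.0, 1.66]
contact_force: [-1.8, 0.3, 8.6]
finger_gap: 13.6
grip_force: 60.0
```

```bash
python3 - <<'E'
from h import *
avg(5)
E
```

```text
tool_pos [568.54  13.08 296.65] sd [0.01 0.01 0.01]
contact_force [-2.52  0.3   9.03] sd [0.53 0.12 0.42]
```

Emit:
servo_tool:
  steps:
    - [0,0,0.06,0,0,0]
    - [0,0,0.12,0,0,0]
    - [0,0,0.17,0,0,0]
    - [0,0,0.17,0,0,0]
    - [0,0,0.17,0,0,0]
    - [0,0,0.17,0,0,0]
    - [0,0,0.17,0,0,0]

```text
time_s: 27.42
tool_pos: [568.6, 13.2, 296.4]
tool_rot: [3.14, 0.001, 1.66]
contact_force: [-5.9, -1.1, 19.3]
finger_gap: 13.8
grip_force: 60.0
```

Emit:
servo_tool:
  steps:
    - [0,0,-0.17,0,0,0]
    - [0,0,-0.17,0,0,0]
    - [0,0,-0.17,0,0,0]

```text
time_s: 27.8
tool_pos: [568.6, 13.1, 296.6]
tool_rot: [3.141, 0.0, 1.66]
contact_force: [-3.2, -0.2, 8.9]
finger_gap: 13.5
grip_force: 60.0
```

```bash
python3 - <<'E'
from h import *
avg(5)
E
```

```text
tool_pos [568.56  13.06 296.57] sd [0.01 0.02 0.01]
contact_force [-2.93  0.72  9.05] sd [0.48 0.63 0.66]
```

The light-touch height is now within 0.1 mm of the rubber, so the nail is flush. I'll lift and carry the tool back.

Emit:
servo_tool:
  steps:
    - [0,0,-1,0,0,0]
    - [0,0,-2.5,0,0,0]
    - [0,0,-4,0,0,0]
    - [-4,-1.1,-4,0,0,0]
    - [-9,-2.5,-4,0,0,0]
    - [-14,-3.9,-4,0,0,0]
    - [-19,-5.2,-4,0,0,0]
    - [-24,-6.6,-4,0,0,0]
    - [-29,-8.0,-4,0,0,0]
    - [-34,-9.35,-4,0,0,0]

```text
time_s: 29.3
tool_pos: [505.4, -335.9, 336.7]
tool_rot: [3.141, 0.001, 1.66]
contact_force: [0.9, -0.7, -1.1]
finger_gap: 13.7
grip_force: 60.0
```

Emit:
servo_tool:
  steps:
    - [-3.2,-0.9,0,0,0,0]
    - [-5.0,-1.4,0,0,0,0]
    - [-5.2,-1.42,0,0,0,0]
    - [-5.2,-1.42,0,0,0,0]
    - [-5.2,-1.42,0,0,0,0]
    - [-5.2,-1.42,0,0,0,0]
    - [-5.2,-1.42,0,0,0,0]

```text
time_s: 30.18
tool_pos: [496.5, -386.8, 335.7]
tool_rot: [3.142, 0.0, 1.661]
contact_force: [0.0, 0.2, -1.1]
finger_gap: 13.5
grip_force: 60.0
```

```bash
python3 - <<'E'
from h import *
avg(10); go(496.5,-386.95,164.65,1.6606)
E
```

```text
tool_pos [ 496.35 -387.13  335.63] sd [0.07 0.17 0.05]
contact_force [-0.1   0.02 -1.2 ] sd [0.29 0.22 0.38]
t 30.675 pos [ 496.29 -387.3   335.56] rot [-3.1416  0.      1.6604] F [-0.8  -0.28 -1.1 ] step cm/deg [ 0.034  0.025 17.091] [-0.    0.   -0.01]
```

Emit:
servo_tool:
  steps:
    - [0.02,0.02,1.5,0,0,0]
    - [0.02,0.02,4.5,0,0,0]
    - [0.02,0.02,8,0,0,0]
    - [0.02,0.02,11,0,0,0]
    - [0.02,0.02,12.3,0,0,0]
    - [0.02,0.02,12.7,0,0,0]
    - [0.02,0.02,13.3,0,0,0]
    - [0.02,0.02,14,0,0,0]
    - [0.02,0.02,14,0,0,0]

```text
time_s: 31.8
tool_pos: [496.3, -387.0, 195.4]
tool_rot: [-3.141, -0.0, 1.66]
contact_force: [-0.3, -0.1, -1.4]
finger_gap: 13.8
grip_force: 60.0
```

Emit:
servo_tool:
  steps:
    - [0,0,0.4,0,0,0]
    - [0,0,0.8,0,0,0]
    - [0,0,1.2,0,0,0]
    - [0,0,1.2,0,0,0]

```text
time_s: 32.3
tool_pos: [496.3, -386.9, 183.1]
tool_rot: [-3.141, -0.0, 1.66]
contact_force: [0.3, -0.0, -0.8]
finger_gap: 13.8
grip_force: 60.0
```

```bash
python3 - <<'E'
from h import *
avg(5); go(496.5,-386.95,164.65,1.6606)
E
```

```text
tool_pos [ 496.47 -387.01  183.51] sd [0.11 0.05 0.22]
contact_force [ 0.21  0.12 -1.31] sd [0.44 0.33 0.56]
t 32.55 pos [ 496.61 -387.07  183.75] rot [3.1413e+00 2.0000e-04 1.6606e+00] F [-0.46 -1.14 -1.71] step cm/deg [ 0.013 -0.01   1.91 ] [ 0.01  0.01 -0.  ]
```

In the hole with no contact. I'll go down near the bottom.

Emit:
servo_tool:
  steps:
    - [0,0,0.4,0,0,0]
    - [0,0,0.8,0,0,0]
    - [0,0,1.2,0,0,0]
    - [0,0,1.6,0,0,0]
    - [0,0,1.75,0,0,0]
    - [0,0,1.8,0,0,0]
    - [0,0,1.8,0,0,0]

```text
time_s: 33.42
tool_pos: [496.4, -387.1, 165.6]
tool_rot: [-3.142, 0.0, 1.66]
contact_force: [-0.7, -1.2, -1.1]
finger_gap: 13.7
grip_force: 60.0
```

Emit:
servo_tool:
  steps:
    - [0,0,0.05,0,0,0]
    - [0,0,0.1,0,0,0]
    - [0,0,0.1,0,0,0]
    - [0,0,0.1,0,0,0]

```text
time_s: 33.92
tool_pos: [496.6, -387.1, 165.0]
tool_rot: [3.141, 0.0, 1.66]
contact_force: [-1.3, -0.4, 3.9]
finger_gap: 13.4
grip_force: 60.0
```

```bash
python3 - <<'E'
from h import *
avg(5)
E
```

```text
tool_pos [ 496.59 -387.12  164.99] sd [0.01 0.01 0.02]
contact_force [-1.5  -0.29  5.03] sd [0.54 0.47 0.72]
```

On the bottom. I'll unload a little, open the fingers and retreat.

Emit:
servo_tool:
  steps:
    - [0,0,-0.05,0,0,0]
    - [0,0,-0.05,0,0,0]
  newtons: 5

```text
time_s: 34.42
tool_pos: [496.5, -387.1, 165.0]
tool_rot: [-3.142, 0.0, 1.661]
contact_force: [-1.0, -1.3, 2.7]
finger_gap: 14.0
grip_force: 5.0
```

Emit:
servo_tool:
  steps:
    - [0,0,0,0,0,0]
    - [0,0,0,0,0,0]
    - [0,0,0,0,0,0]
    - [0,0,0,0,0,0]
    - [0,0,0,0,0,0]
  jaw: 4.0

```text
time_s: 35.05
tool_pos: [496.5, -387.0, 165.1]
tool_rot: [3.142, -0.0, 1.661]
contact_force: [-0.0, 0.2, -0.4]
finger_gap: 40.0
grip_force: 0.0
```

Emit:
servo_tool:
  steps:
    - [0,0,-1,0,0,0]
    - [0,0,-3,0,0,0]
    - [0,0,-6,0,0,0]
    - [0,0,-10,0,0,0]
    - [0,0,-14,0,0,0]
    - [0,0,-18,0,0,0]
    - [0,0,-18,0,0,0]
    - [0,0,-18,0,0,0]

```text
time_s: 36.05
tool_pos: [496.3, -386.9, 345.8]
tool_rot: [3.141, 0.001, 1.661]
contact_force: [-0.2, 0.8, -0.7]
finger_gap: 39.9
grip_force: 0.0
```

```bash
python3 - <<'E'
from h import *
c=cap('scene'); b=c['image'][...,::-1]; cv2.imwrite('pics/s4.png',cv2.resize(np.ascontiguousarray(b[80:290,120:400]),(800,600),interpolation=cv2.INTER_CUBIC))
E
```

```text
(no output)
```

View pics/s4.png

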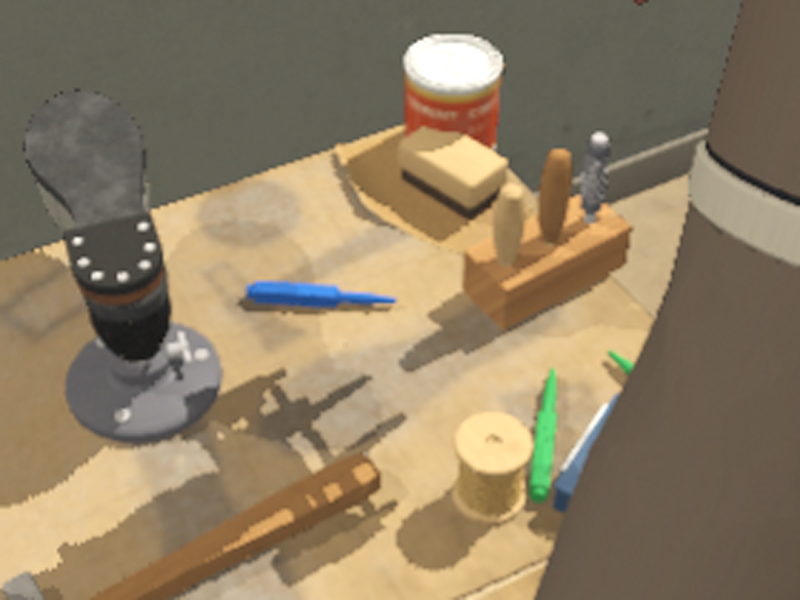

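The nail set stands upright in its own hole at (595,175). The awls, spool and hammer are in place, and the heel at (115,255) shows all its heads flush. The loose blue and green tools lie still on the bench. I'll hand in.

```bash
python3 -c "
from bench import bot
print(bot.job_done())"
```

```text
the job is handed in; nothing more can be done
None
```

The high nail was the one at (20, 23); I pressed it flush, to within about 0.1 mm of the rubber by touch, put the nail set back upright in its hole and handed the job in. The loose blue and green tools standing on the bench toppled early on, clear of the gripper as far as I could tell; I left them lying.

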